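# Fit the tube block into the dry-bath heater

## Robot

A 6-joint arm with a two-finger parallel gripper is mounted at the origin on the work surface. World frame = base frame: x ahead of the robot, y to its left, z up, the work surface at z = 0. Lengths are in m, angles in rad, forces in N, time in s.
With the tool pointing down it reaches from about 0.25 to 0.8 m from the base axis. Payload 8.5 kg.
Tool frame: the origin (TCP) lies at the very end of the fingers, on their centre line; the grasp point (between the pads) lies 19 mm behind it (pinch_z is the z of the grasp point in the tool frame, in m); z points along the fingers, y is the direction in which the jaws open and shut (so a half turn about z gives the same grasp; the last joint's range is limited). The gripper opens to 85 mm and grips with 20 to 120 N. Pads are 22 mm wide; open, the fingers measure 114 mm over their backs; the gripper's body (76 mm by 85 mm) begins 54 mm behind the grasp point. The pads swing forward as they close: fully open they stand 13 mm farther back than shut.
Start: joints at [1.198, 0.238, -0.013, 1.319, 0, 1.571], TCP at [0.191, 0.489, 0.231] pointing down, gripper open.
Joint ranges: [-2.66, 2.66], [-1.03, 1.9], [-1.14, 1.46], [-1.82, 2.27], [-1.45, 1.34], [-3.14, 3.14]. Speed limits (rad/s): [2.22, 2.22, 2.79, 3.14, 3.14, 3.14].

## Interface

Orientations are given as a unit quaternion [x, y, z, w].
In Python, from station import move_pose, move_straight, goto_joints, gripper_to, wait, solve_ik, snapshot, calibration, PlanningError, finish_job, look_for, outline_of, place_of, get_t, get_q, get_joint_velocities, get_joint_efforts, get_tool_pos, get_eef_rot, get_wrist_force, get_moment, get_gripper_width, pinch_z gives the robot as it stands. Calls block until the motion is done:
- move_pose(position, orientation): joint-space move of the TCP to a pose.
- move_straight(position, attitude=None, speed=0.15, f_stop=None): straight line of the TCP; attitude=None keeps the orientation; speed is the mean speed in m/s. With f_stop (N) it stops when the force on the tool has changed by that much, and returns True; else False.
- goto_joints(angles): joint-space move.
- gripper_to(opening): finger opening in m; the grip force is fixed at half the most; returns when the fingers have stopped.
- wait(seconds).
- solve_ik(position, orientation): joint angles nearest the present ones, or None.
- snapshot(name): name is "scene" or "top"; returns the picture (480x640x3 uint8, red, green, blue); there is no depth.
- calibration(name): a dict with "fov_y" (degrees; the focal length in pixels is half the picture's height over the tangent of half this angle, whatever the lens; pixels are square), "cx", "cy" (the principal point, pixels), "distortion" ([k1, k2, p1, p2, k3] as OpenCV has them; the pictures are not rectified), "extrinsics" (4x4, takes a point from world to camera coordinates). Camera axes: x right, y up, looking along -z (the intrinsics and any distortion apply to the point x, -y, -z); pixel columns grow to the right and rows downward; lengths in m; the calibration is good to about 2 mm. A picture is of the moment at which its call begins. calibration takes no time and is no camera call.
A pose or a line that the arm cannot do raises PlanningError and nothing moves.
- finish_job(): hands the job in, once; it reports no verdict.
Trained networks look in the newest picture that a camera, given by its name, has taken for a name from the list of things; names that differ only in an ending like _2 or _b are one class to them, and where a whole thing is asked for, a point or a joint stands for the part that bears it (a point fixed in the world has none). Each returns a list of dicts, best first, with "conf" (0 to 1); they miss things now and then, are a little off and sometimes report something else, mostly with a low value. They report only what shows in the picture. A call takes as long as a camera call.
- look_for(camera, query): "centre" ([x, y, z] in m, in world coordinates, good to about 4 mm: the middle of the surface that is visible of it).
- outline_of(camera, query): "region" (480x640 bool, what is visible of it).
- place_of(camera, query): "centre" ([x, y, z] in m, in world coordinates, good to about 4 mm: a listed point, or the origin of a listed thing).
Readings, each from a call of its own:
- get_t(): time.
- get_q(): joint angles.
- get_joint_velocities(): joint speeds.
- get_joint_efforts(): joint torques, N m.
- get_tool_pos(): TCP position.
- get_eef_rot(): TCP orientation.
- get_wrist_force(): force on the tool from outside, world axes, zero at the start.
- get_moment(): the same for the moment, N m.
- get_gripper_width(): finger opening in m.
Only numpy, scipy, OpenCV 4.12 (cv2) and the standard library are available. Lean on these libraries where they do the work, as an engineer would, in place of code of your own. Each camera call takes 0.05 s, during which the arm holds its last target. There are 200 camera calls.

## Task

Get the dry-bath heater on the bench ready and running. A seized T-handled transit pin stands in its pocket: it will not come with a straight pull, so work it loose by twisting it back and forth while pulling up, and put it foot first into the empty steel beaker. Then seat the notched tube block flat and fully home in the heater's pocket, let go of it, and only then flip the heater's toggle switch over, away from its front edge; leave the beaker upright and everything else on the bench where it is.

Things in the scene. Friction and masses are not known exactly. Their poses are not given: they have to be found in the camera images.
- heater: Dry-bath heater, a white box fixed to the bench, 240 mm long (its x), 170 wide (y), 75 high. Origin: centre of its underside; x from its front edge (toggle, display) to its back, z up. In its top, 35 mm behind the origin, a pocket 94 mm (x) by 60 (y), 22 deep. A key 20 mm (x) by 16 (y), as high as the rim, fills the pocket's +x +y corner and matches the block's notch.
- pocket (a point): Centre of the pocket's flat dark metal floor, 53 mm above the bench and 22 mm below the rim; axes as the heater's. The pin's bore goes down from here; the bare floor is flat apart from the bore's slot.
- pin: Steel transit pin upright in the bore, 88 mm long, 70 g. Origin: centre of its foot, 31 mm below the pocket floor at the start; z up to its head. Shaft 10 mm diameter; T-head 34 mm (its x) by 10 thick (y) by 16 high, 72 to 88 mm above the foot (94 to 110 above the bench at the start). Two lugs at the foot reach 14 mm out along +x and -x (4 mm wide, 2 to 5 mm above the foot).
- bore (a point): Where the pin's foot starts, 22 mm above the bench on the bore's axis; axes as the heater's. Three slotted catches hold the pin's lugs. With the pin's x turned from the heater's x (counterclockwise from above; it starts within 0.2 of 0) to +0.6 rad it can rise 10 mm, then at -0.6 another 10 mm, then at +0.6 it comes out. Each slot lets it by within 0.25 rad; a straight pull is blocked.
- pin_head (a point): Centre of the pin's T-head, 80 mm above its foot. The pin can turn freely at a rise of 0 to 1 mm (start), 8 to 11 mm (past the first catch), 18 to 21 mm (past the second). The foot is out of the bore at a rise of 31 mm and over the heater's rim at 53 mm. Turned right it moves easily; if stopped, do not force it but twist farther. Half a turn makes no difference.
- beaker: Empty squat stainless steel beaker, loose and upright, 84 mm across the rim, 67 mm at the foot, 65 mm high, wall 3 mm, floor 4 mm thick. Origin: centre of its underside, z up. The pin leans in it with its head above or at the rim.
- block: Aluminium tube block, standing on the bench: 90 mm long (its x), 56 wide (y), 60 high, about 0.5 kg, 14 round 11 mm bores in its top. A notch 20 mm (x) by 16 (y) runs the full height of its +x +y corner. Origin: centre of the underside of the full 90 by 56 outline, z up. It fits the pocket one way only, axes along the pocket's, 2 mm to spare on each side, and then stands 38 mm above the rim.
- switch (a joint): Angle of the toggle lever on the heater's top near its front edge: about 0 (off) when it leans to the front (heater's -x), 1.0 rad (on) at its stop, leaning to the back (+x), upright at 0.5. It swings in the heater's x z plane and stays where it is left.
- switch_tip (a point): Centre of the 26 mm black ball on the toggle lever, 45 mm from its pivot. The pivot is 80 mm in front of the heater's origin, 30 mm to its +y, 82 mm above the bench. The lever's black base is 70 by 50 mm and stands 10 mm above the heater's top. The ball's centre is 121 mm above the bench both off and on, 127 between, and moves 43 mm along the heater's x. About 2 N moves it.
- spare: A different aluminium block, 104 by 68 by 45 mm with six wide bores and no notch, loose; it is not wanted. Origin: centre of its underside.
- flask: Small conical glass flask, 70 mm across, 105 mm tall, loose, not wanted. Origin: centre of its underside.
- bottle_tall: Amber bottle, 48 mm across, 100 mm tall, loose, not wanted. Origin: centre of its underside.
- bottle_small: White jar, 40 mm across, 65 mm tall, loose, not wanted. Origin: centre of its underside.
- marker: Blue marker pen lying on the bench, 12 mm thick, 130 mm long, loose, not wanted. Origin: under its middle.

How it is judged:
On the way, in this order (a step that is already met when the one before it is completed fails the run):
1. the pin is out of its bore and clear of the heater (z of pin in the frame of pocket above 0.022 m), for 0.1 s.
2. the pin is in the beaker, released (horizontal distance between pin and beaker below 0.039 m and z of pin in the frame of beaker between -0.01 and 0.03 m and contact force between the fingers and pin below 0.5 N and value of joint switch below 0.5 rad), for 0.2 s.
3. the block is seated flat and square in the pocket and released, the switch still off (horizontal distance between block and pocket below 0.005 m and z of block in the frame of pocket below 0.003 m and angle between block's own z axis and vertical below 0.035 rad and angle between the x axis of block and the x axis of pocket, either way round below 0.08 rad and contact force between the fingers and block below 0.5 N and value of joint switch below 0.5 rad), for 0.2 s.
4. the switch is flipped over to the back (value of joint switch above 0.8 rad and horizontal distance between block and pocket below 0.005 m and z of block in the frame of pocket below 0.003 m and angle between block's own z axis and vertical below 0.035 rad and angle between the x axis of block and the x axis of pocket, either way round below 0.08 rad), for 0.2 s.
At the end, for the whole second after the job is handed in: Block in the pocket: underside within 3 mm of its floor, centre within 5 mm, tilt under 2 degrees, square within 0.08 rad. Pin's foot in the beaker (within 39 mm of its axis, under 30 mm up), beaker upright (0.15 rad). Toggle above 0.8 rad. Pin, block and beaker at rest (all of step 4 and horizontal distance between pin and beaker below 0.039 m and z of pin in the frame of beaker between -0.01 and 0.03 m and angle between beaker's own z axis and vertical below 0.15 rad and linear speed of each of pin, block, beaker below 0.02 m/s); the robot touches nothing.
It fails at once if a bystander (spare block, flask, bottles, marker) is pushed more than 40 mm (distance of any of spare, flask, bottle_tall, bottle_small, marker from where it was at the start of the episode above 0.04 m).
It fails at once if the beaker is knocked over (angle between beaker's own z axis and vertical above 0.6 rad).
It fails at once if the switch is flipped on before the block is seated (value of joint switch above 0.8 rad and not (horizontal distance between block and pocket below 0.005 m and z of block in the frame of pocket below 0.003 m and angle between block's own z axis and vertical below 0.035 rad and angle between the x axis of block and the x axis of pocket, either way round below 0.08 rad)).
It also fails if it takes over 72 s, if anything falls off the work surface, if the arm or the gripper's body presses on something with over 40 N, if the wrist force passes 120 N, or if a joint passes its speed limit or range.

## Working session

There is one attempt and no reset: what is moved stays moved. The work goes in short steps, each a Python script; the robot and the scene stay as the last script left them, time stands still between calls to the robot, and variables do not carry over. Pictures are saved under pics/ and viewed, about 8 in all and at most 12, crops included, and the job is handed in when it is done.

```bash
mkdir -p pics; ls; python3 - <<'E'
from station import *
import cv2,numpy as np
for n in("scene","top"):
    im=snapshot(n); cv2.imwrite(f"pics/{n}0.png",im[:,:,::-1])
    c=calibration(n); print(n,c["fov_y"],c["cx"],c["cy"],c["distortion"]); print(np.round(c["extrinsics"],4).tolist())
    for q in("heater","pocket","bore","pin","pin_head","beaker","block","switch_tip","spare","flask","bottle_tall","bottle_small","marker"):
        r=place_of(n,q)[:2]; print(q,[(np.round(d["centre"],3).tolist(),round(d["conf"],2)) for d in r])
print(get_t(),pinch_z, get_eef_rot())
E
```

```text
pics
scene 51.432830564618186 321.6509762541773 243.0331750147572 [0.0431115 0.        0.        0.        0.       ]
[[0.8271, 0.5619, 0.0141, -0.4889], [-0.4177, 0.5976, 0.6844, 0.1952], [0.3762, -0.5719, 0.729, -1.5835], [0.0, 0.0, 0.0, 1.0]]
heater []
pocket [([0.592, -0.169, 0.051], 0.83)]
bore [([0.591, -0.17, 0.023], 0.82)]
pin [([0.59, -0.164, 0.02], 0.62), ([0.538, 0.374, 0.001], 0.54)]
pin_head [([0.59, -0.166, 0.102], 0.54)]
beaker [([0.539, 0.37, -0.002], 0.95)]
block [([0.638, 0.158, -0.0], 0.6), ([0.514, -0.394, -0.001], 0.23)]
switch_tip [([0.46, -0.161, 0.123], 0.4)]
spare [([0.453, 0.173, 0.002], 0.86)]
flask [([0.787, 0.01, 0.002], 0.91)]
bottle_tall [([0.681, 0.398, 0.003], 0.77)]
bottle_small [([0.514, -0.391, -0.0], 0.7)]
marker [([0.752, 0.172, 0.002], 0.63)]
top 47.70922437077996 318.10318792479825 245.7702060988421 [-0.13590673  0.          0.          0.          0.        ]
[[-0.0299, -0.9989, -0.0349, 0.0175], [0.9835, -0.0356, 0.1771, -0.6301], [-0.1782, -0.029, 0.9836, -1.0639], [0.0, 0.0, 0.0, 1.0]]
heater [([0.558, -0.175, 0.004], 0.86)]
pocket [([0.592, -0.171, 0.02], 0.22)]
bore [([0.59, -0.169, 0.02], 0.61)]
pin [([0.593, -0.17, 0.02], 0.64)]
pin_head [([0.59, -0.17, 0.1], 0.43)]
beaker [([0.536, 0.375, 0.001], 0.7), ([0.59, -0.167, 0.099], 0.66)]
block [([0.638, 0.153, -0.003], 0.84)]
switch_tip [([0.458, -0.161, 0.123], 0.74)]
spare [([0.453, 0.172, 0.005], 0.86)]
flask [([0.784, 0.018, 0.001], 0.92)]
bottle_tall [([0.684, 0.396, -0.002], 0.74)]
bottle_small [([0.521, -0.396, 0.001], 0.67)]
marker [([0.752, 0.175, 0.002], 0.68)]
1.4 -0.0187 [ 1.85310474e-01  9.82680022e-01 -5.52815977e-05 -2.24648025e-05]
```

View pics/top0.png

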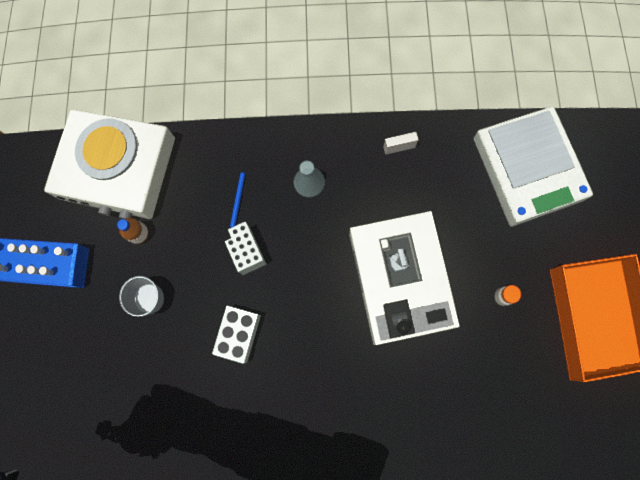

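View pics/scene0.png

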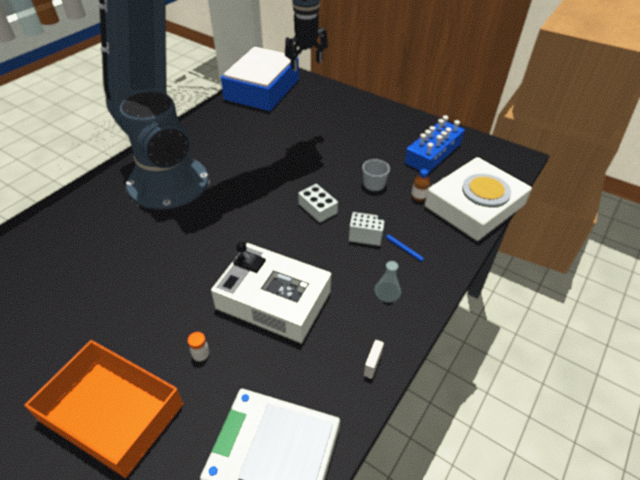

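The top view shows the heater at about (405,280), its key at (384,243), the beaker at (141,296), the block at (245,248) with the marker just above it, and the spare at (237,334). Next I'll fit yaw and position from the silhouettes and crop in on the block and pocket.

```bash
cat > h.py <<'E'
from station import *
import cv2,numpy as np
from scipy.optimize import minimize
from scipy.spatial.transform import Rotation as R
def project(n,P):
    c=calibration(n); f=240/np.tan(np.radians(c["fov_y"]/2))
    E=np.array(c["extrinsics"]); p=np.atleast_2d(P)@E[:3,:3].T+E[:3,3]; p=p*[1,-1,-1]
    K=np.array([[f,0,c["cx"]],[0,f,c["cy"]],[0,0,1.]])
    return cv2.projectPoints(p,np.zeros(3),np.zeros(3),K,np.array(c["distortion"]))[0][:,0]
def prism(poly,z0,z1,x,y,a):
    p=np.array(poly,float); c,s=np.cos(a),np.sin(a)
    q=p@np.array([[c,s],[-s,c]])+[x,y]
    return np.vstack([np.c_[q,np.full(len(q),z)] for z in(z0,z1)])
def mask_hull(n,P,S=4):
    m=np.zeros((480*S,640*S),np.uint8)
    h=cv2.convexHull(project(n,P).astype(np.float32))[:,0]
    cv2.fillConvexPoly(m,np.round((h+.5)*S*16-8).astype(np.int32),1,shift=4); return m
def fit(masks,poly,z0,z1,x0):
    S=4; M={n:cv2.resize(m.astype(np.uint8),None,fx=S,fy=S,interpolation=cv2.INTER_NEAREST) for n,m in masks.items()}
    def cost(v):
        r=0
        for n,m in M.items():
            h=mask_hull(n,prism(poly,z0,z1,*v),S); r+=1-np.sum(h&m)/np.sum(h|m)
        return r
    s=np.array([[0,0,0],[.01,0,0],[0,.01,0],[0,0,.12]])
    b=None
    for a in x0[2]:
        v=np.array([x0[0],x0[1],a]); o=minimize(cost,v,method="Nelder-Mead",options=dict(initial_simplex=v+s,maxfev=150,xatol=2e-4,fatol=1e-4))
        if b is None or o.fun<b.fun:b=o
    return b.x,b.fun
def rect(l,w): return [(l/2,w/2),(-l/2,w/2),(-l/2,-w/2),(l/2,-w/2)]
def down(a):  # tool pointing down, jaw (y) axis at world angle a
    y=np.array([np.cos(a),np.sin(a),0]); z=np.array([0,0,-1.]); return R.from_matrix(np.c_[np.cross(y,z),y,z]).as_quat()
E
python3 - <<'E'
from h import *
P={}
for n in("scene","top"):
    im=snapshot(n)
    for q in("heater","block","beaker"):
        r=outline_of(n,q); print(n,q,[(round(d["conf"],2),int(d["region"].sum()),np.round(np.argwhere(d["region"]).mean(0)[::-1]).tolist()) for d in r[:3]])
        if r:P[n,q]=r[0]["region"]
    P[n]=im
np.savez("m.npz",**{"_".join(k) if isinstance(k,tuple) else k:v for k,v in P.items()})
blk=[(.025,.028),(-.045,.028),(-.045,-.028),(.045,-.028),(.045,.012)]
for cams in(("scene","top"),("top",),("scene",)):
    try:
        print(cams,"heater",fit({n:P[n,"heater"] for n in cams if (n,"heater") in P},rect(.24,.17),0,.075,(.558,-.175,(.2,))))
        print(cams,"block",fit({n:P[n,"block"] for n in cams if (n,"block") in P},rect(.09,.056),0,.06,(.638,.155,(.3,))))
    except Exception as e: print(e)
t=[]
for n,(u,v) in(("top",(245,248)),("top",(402,260)),("scene",(366,228)),("scene",(280,290))):
    t.append(cv2.resize(P[n][v-37:v+38,u-50:u+50,::-1],(400,300),interpolation=cv2.INTER_CUBIC))
cv2.imwrite("pics/c1.png",np.vstack([np.hstack(t[:2]),np.hstack(t[2:])]))
E
```

```text
scene heater [(0.61, 7286, [272.0, 292.0])]
scene block [(0.92, 926, [366.0, 229.0]), (0.49, 7240, [272.0, 292.0])]
scene beaker [(0.56, 644, [375.0, 173.0])]
top heater [(0.79, 10244, [403.0, 278.0])]
top block [(0.84, 1289, [244.0, 249.0])]
top beaker [(0.64, 1308, [141.0, 297.0])]
('scene', 'top') heater (array([ 0.55993257, -0.1752322 ,  0.17002391]), np.float64(0.08367886223143173))
('scene', 'top') block (array([0.63655038, 0.15516684, 0.40014597]), np.float64(0.189704330757407))
('top',) heater (array([ 0.55888548, -0.1745764 ,  0.16643914]), np.float64(0.027083083563121946))
('top',) block (array([0.63576319, 0.1554025 , 0.40149722]), np.float64(0.07588014642744156))
('scene',) heater (array([ 0.56225306, -0.1758577 ,  0.17513933]), np.float64(0.04398933792486881))
('scene',) block (array([0.6391907 , 0.15222213, 0.39598985]), np.float64(0.05983948635634029))
```

View pics/c1.png

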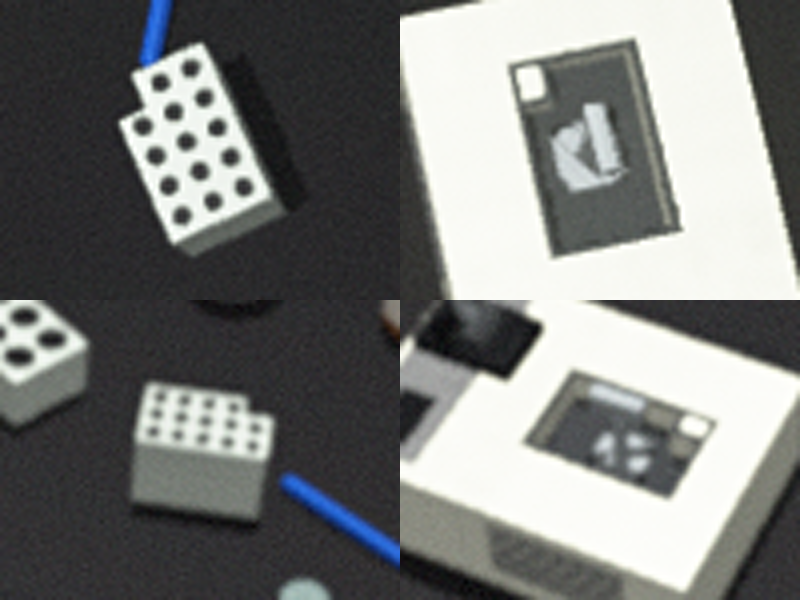

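Top row of the crop: the block's notch is at its upper left (135,100), which is world +x +y, so its yaw is about 0.40. The key sits in the same corner of the pocket (530,85), and the heater yaw is about 0.17. The pin's T-head runs nearly along the heater's x, turned slightly positive. I'll refine the block with a notched model, then approach the pin.

```bash
cat >> h.py <<'E'
HY=0.168
def hx(x,y,o=(.5595,-.175)): # heater frame -> world xy
    c,s=np.cos(HY),np.sin(HY); return np.array([o[0]+c*x-s*y,o[1]+s*x+c*y])
E
python3 - <<'E'
from h import *
d=np.load("m.npz")
S=4
def m2(n,v):
    return mask_hull(n,prism([(.025,.028),(-.045,.028),(-.045,-.028),(.025,-.028)],0,.06,*v),S)|mask_hull(n,prism([(.045,.012),(-.045,.012),(-.045,-.028),(.045,-.028)],0,.06,*v),S)
for cams in(("top","scene"),("top",),("scene",)):
    M={n:cv2.resize(d[n+"_block"].astype(np.uint8),None,fx=S,fy=S,interpolation=cv2.INTER_NEAREST) for n in cams}
    f=lambda v:sum(1-np.sum(m2(n,v)&M[n])/np.sum(m2(n,v)|M[n]) for n in cams)
    v=np.array([.637,.155,.4]); s=np.array([[0,0,0],[.01,0,0],[0,.01,0],[0,0,.1]])
    o=minimize(f,v,method="Nelder-Mead",options=dict(initial_simplex=v+s,maxfev=120)); print(cams,o.x,o.fun)
p=hx(.035,0); print("pocket",p)
for sgn in(1,-1):
  for a in(-.65,0,.1,.65):
    q=solve_ik([.592,-.169,.1],down(HY+a+sgn*np.pi/2)); print(sgn,a,None if q is None else np.round(q,2))
E
```

```text
('top', 'scene') [0.63667837 0.15542651 0.40664344] 0.12292816570512732
('top',) [0.6357608  0.15565419 0.40075452] 0.030172004181317158
('scene',) [0.63927046 0.15229633 0.39591974] 0.03933583712196087
pocket [ 0.59400724 -0.16914762]
1 -0.65 [-0.28  0.46 -0.03  1.09  0.    0.2 ]
1 0 [-0.28  0.46 -0.03  1.09  0.   -0.45]
1 0.1 [-0.28  0.46 -0.03  1.09  0.   -0.55]
1 0.65 [-0.28  0.46 -0.03  1.09  0.   -1.1 ]
-1 -0.65 [-0.28  0.46 -0.03  1.09  0.   -2.94]
-1 0 [-0.28  0.46 -0.03  1.09  0.    2.7 ]
-1 0.1 [-0.28  0.46 -0.03  1.09  0.    2.6 ]
-1 0.65 [-0.28  0.46 -0.03  1.09  0.    2.05]
```

```bash
python3 - <<'E'
from h import *
o=down(HY+.1+np.pi/2)
gripper_to(.05)
move_pose([.592,-.169,.22],o)
print(get_t()); st=move_straight([.592,-.169,.085],speed=.12,f_stop=6); print(st,get_wrist_force())
gripper_to(0.0); print(get_gripper_width(),get_wrist_force(),get_moment(),get_tool_pos(),get_t())
E
```

```text
4.9583
False [0.07748126 0.2997343  0.47363868]
0.008889326359965177 [-0.41631764  0.30910787  3.68564461] [ 0.15093309  0.14271396 -0.00667182] [ 0.59223791 -0.16901313  0.08550901] 6.675
```

```bash
python3 - <<'E'
from h import *
p=get_tool_pos().copy(); z0=p[2]
def rep(s,st=None): print(s,st,np.round(get_tool_pos()-p,4),"F",np.round(get_wrist_force(),1),"Mz",np.round(get_moment()[2],2),"w",round(get_gripper_width(),4),round(get_t(),1))
ok=True
for a,z in((.6,.0095),(-.6,.0195),(.6,.034)):
    t=get_tool_pos(); s=move_straight(t,down(HY+a+np.pi/2),speed=.05,f_stop=25); rep(f"twist {a}",s)
    if s: break
    q=[p[0],p[1],z0+z]; s=move_straight(q,speed=.04,f_stop=12); rep(f"lift {z}",s)
    if s: break
E
```

```text
twist 0.6 False [ 0.0001 -0.0001  0.0001] F [ 0.1 -0.1  1.1] Mz 0.04 w 0.0089 7.3
lift 0.0095 False [ 0.0001 -0.      0.0098] F [-1.  -0.6 -1.1] Mz -0.03 w 0.0087 7.7
twist -0.6 False [0.0001 0.     0.0097] F [-0.1  0.5 -0.7] Mz -0.02 w 0.009 9.1
lift 0.0195 False [ 0.0002 -0.      0.02  ] F [ 0.1  1.  -0.7] Mz 0.02 w 0.0088 9.4
twist 0.6 False [ 0.0002 -0.      0.0199] F [-0.3  0.1 -0.5] Mz 0.0 w 0.0087 10.8
lift 0.034 False [ 0.0002 -0.0001  0.0343] F [ 0.6  0.3 -0.2] Mz 0.02 w 0.0094 11.3
```

```bash
python3 - <<'E'
from h import *
t=get_tool_pos(); move_straight([t[0],t[1],.215],speed=.12); wait(.15)
move_pose([.5375,.372,.215],down(HY+.6+np.pi/2)); print(get_t(),get_gripper_width(),get_tool_pos())
for n in("scene","top"):
    im=snapshot(n)
    for q in("pin","pin_head","beaker"):
        print(n,q,[(np.round(d["centre"],3).tolist(),round(d["conf"],2)) for d in place_of(n,q)[:2]])
    if n=="scene":
        im=cv2.resize(im[80:230,275:475],(800,600),interpolation=cv2.INTER_CUBIC); cv2.imwrite("pics/pin1.png",im[:,:,::-1])
E
```

```text
14.3583 0.008682370958595776 [0.53808742 0.37105411 0.21507202]
scene pin [([0.537, 0.374, 0.148], 0.52)]
scene pin_head [([0.538, 0.376, 0.231], 0.47)]
scene beaker [([0.539, 0.371, 0.002], 0.59)]
top pin [([0.592, -0.169, 0.021], 0.69), ([0.537, 0.371, 0.15], 0.41)]
top pin_head [([0.538, 0.372, 0.229], 0.51), ([0.59, -0.17, 0.022], 0.48)]
top beaker [([0.535, 0.374, -0.002], 0.66), ([0.559, -0.176, -0.0], 0.6)]
```

View pics/pin1.png

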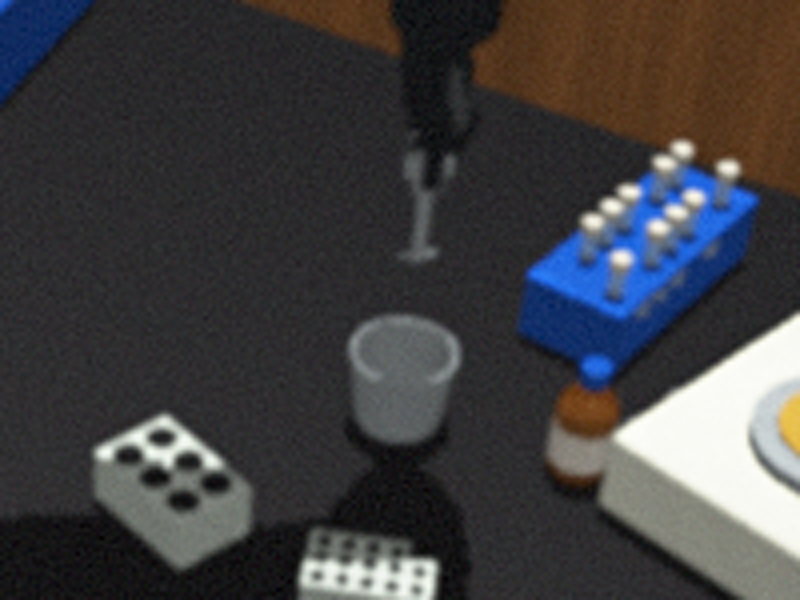

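The pin hangs upright in the gripper (shaft at 425,220) straight above the beaker (405,375). I'll lower it, release it and retreat.

```bash
python3 - <<'E'
from h import *
x,y=.5375,.3722
s=move_straight([x,y,.0725],speed=.1,f_stop=5); print(s,get_tool_pos(),get_wrist_force())
gripper_to(.035); t=get_tool_pos(); move_straight([t[0],t[1],.19],speed=.15); print(get_t())
gripper_to(.085)
move_pose([.6375,.154,.17],down(.40+np.pi/2)); print(get_t(), np.round(get_q(),2))
for n in("top","scene"):
    im=snapshot(n)
    for q in("pin","beaker","block"):
        print(n,q,[(np.round(d["centre"],3).tolist(),round(d["conf"],2)) for d in place_of(n,q)[:2]])
    if n=="scene":
        im=cv2.resize(im[120:270,305:505],(800,600),interpolation=cv2.INTER_CUBIC); cv2.imwrite("pics/pin2.png",im[:,:,::-1])
E
```

```text
False [0.53784241 0.37243285 0.07315247] [-0.33762344  0.64292164 -1.24501077]
17.6333
19.1333 [ 0.24  0.49  0.21  1.29  0.   -0.16]
top pin [([0.558, -0.176, 0.005], 0.29)]
top beaker []
top block [([0.638, 0.155, -0.003], 0.58)]
scene pin []
scene beaker [([0.54, 0.376, -0.002], 0.54)]
scene block [([0.637, 0.161, -0.002], 0.78)]
```

View pics/pin2.png

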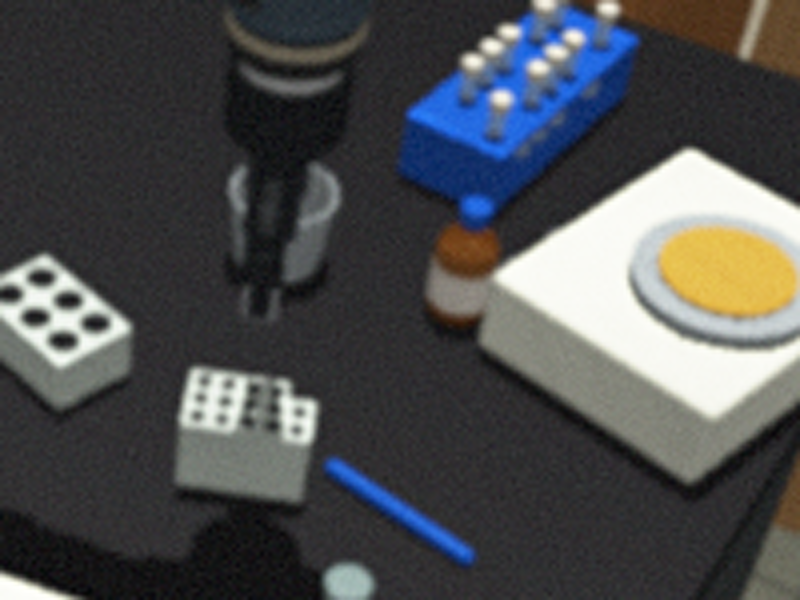

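The beaker stands upright; the arm hides the pin, so I'll check it on the next look. Now the block.

```bash
python3 - <<'E'
from h import *
s=move_straight([.6375,.1545,.028],speed=.12,f_stop=8); print(s,get_tool_pos())
gripper_to(0.0); print("w",get_gripper_width(),get_wrist_force(),get_moment())
t=get_tool_pos(); move_straight([t[0],t[1],.16],speed=.12); wait(.1); print("w",get_gripper_width(),get_wrist_force())
move_pose([.592,-.169,.16],down(HY+np.pi/2)); print(get_t(),get_tool_pos(),get_gripper_width())
t=[]
for n in("top","scene"):
    im=snapshot(n)
    for q in("pin","pin_head","beaker","block"):
        print(n,q,[(np.round(d["centre"],3).tolist(),round(d["conf"],2)) for d in place_of(n,q)[:2]])
    np.save(n+"2.npy",im); r=outline_of(n,"block"); np.save(n+"blk.npy",r[0]["region"]) if r else 0
    b=(141,296) if n=="top" else (375,175); h=(402,260) if n=="top" else (280,260)
    for u,v in(b,h): t.append(cv2.resize(im[v-45:v+45,u-60:u+60,::-1],(400,300),interpolation=cv2.INTER_CUBIC))
cv2.imwrite("pics/b1.png",np.vstack([np.hstack(t[:2]),np.hstack(t[2:])]))
E
```

```text
False [0.63804175 0.1546186  0.02880299]
w 0.0548731920724899 [-1.18051502  1.16705589  5.37803775] [0.31653761 0.30037338 0.01679512]
w 0.05493049726596484 [ 0.17179101 -0.72512179 -5.75754855]
23.8417 [ 0.59244268 -0.16799373  0.16001718] 0.05518252618865734
top pin [([0.533, 0.371, 0.005], 0.45)]
top pin_head [([0.539, 0.375, 0.082], 0.48)]
top beaker [([0.535, 0.373, 0.001], 0.92)]
top block []
scene pin [([0.537, 0.374, 0.003], 0.51)]
scene pin_head [([0.536, 0.374, 0.087], 0.6)]
scene beaker [([0.538, 0.373, 0.003], 0.66)]
scene block [([0.592, -0.166, 0.132], 0.55)]
```

View pics/b1.png

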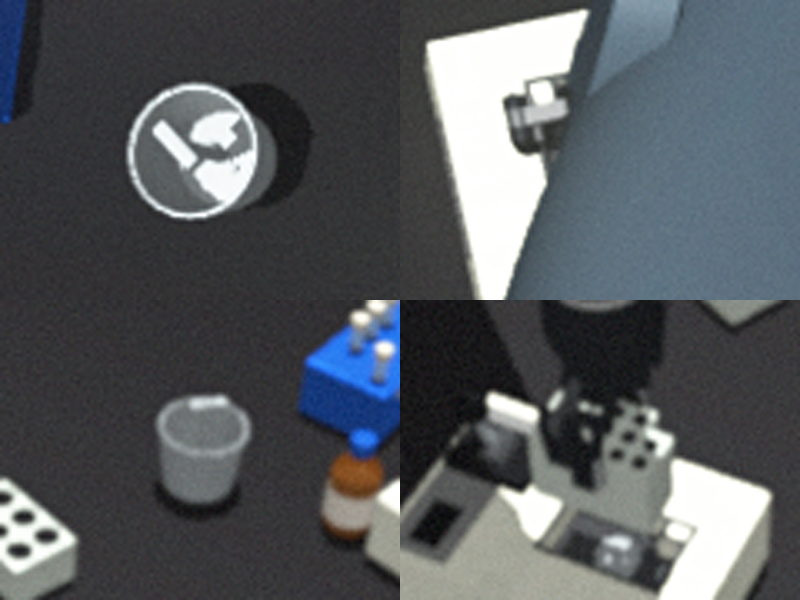

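The pin leans inside the upright beaker, head at the rim, as it should be. The block hangs above the pocket with its notch over the key. I'll fit the pocket opening directly in the first pictures and the held block in the scene picture, so that calibration bias cancels.

```bash
python3 - <<'E'
from h import *
d=np.load("m.npz"); S=4
def polym(n,poly,z,v):
    P=prism(poly,z,z,*v)[:len(poly)]; m=np.zeros((480*S,640*S),np.uint8)
    cv2.fillPoly(m,[np.round((project(n,P)+.5)*S*16-8).astype(np.int32)],1,shift=4); return m
def run(M,poly,z,v):
    f=lambda v:sum(1-np.sum(polym(n,poly,z,v)&m)/np.sum(polym(n,poly,z,v)|m) for n,m in M.items())
    s=np.array([[0,0,0],[.008,0,0],[0,.008,0],[0,0,.06]]); v=np.array(v)
    o=minimize(f,v,method="Nelder-Mead",options=dict(initial_simplex=v+s,maxfev=120)); return np.round(o.x,4),round(o.fun,3)
blk=[(.025,.028),(-.045,.028),(-.045,-.028),(.045,-.028),(.045,.012),(.025,.012)]
pok=[(.027,.03),(-.047,.03),(-.047,-.03),(.047,-.03),(.047,.014),(.027,.014)]
for n in("top","scene"):
    g=cv2.resize(d[n].min(2),None,fx=S,fy=S,interpolation=cv2.INTER_CUBIC)
    roi=polym(n,rect(.108,.074),.075,(.593,-.169,HY))
    hi=np.percentile(g[roi>0],92)
    m=((g<.62*hi)&(roi>0)).astype(np.uint8)
    c,_=cv2.findContours(m,cv2.RETR_EXTERNAL,cv2.CHAIN_APPROX_NONE); c=max(c,key=cv2.contourArea); m[:]=0; cv2.fillPoly(m,[c],1)
    print(n,"pocket",hi,run({n:m},pok,.075,(.593,-.169,HY)))
    g0=cv2.resize(d[n].min(2),None,fx=S,fy=S,interpolation=cv2.INTER_CUBIC)
    roi=polym(n,rect(.12,.086),.06,(.637,.155,.4)); hi=np.percentile(g0[roi>0],90)
    m=((g0>.75*hi)&(roi>0)).astype(np.uint8); c,_=cv2.findContours(m,cv2.RETR_EXTERNAL,cv2.CHAIN_APPROX_NONE); c=max(c,key=cv2.contourArea); m[:]=0; cv2.fillPoly(m,[c],1)
    print(n,"block top",hi,run({n:m},blk,.06,(.637,.155,.4)))
E
```

```text
top pocket 243.0 (array([ 0.5949, -0.1679,  0.1678]), np.float64(0.187))
top block top 241.0 (array([0.6349, 0.1558, 0.4108]), np.float64(0.014))
scene pocket 241.0 (array([ 0.5961, -0.1701,  0.188 ]), np.float64(0.132))
scene block top 225.0 (array([0.6386, 0.153 , 0.4126]), np.float64(0.063))
```

```bash
python3 - <<'E'
from h import *
move_straight([.596,-.1685,.112],speed=.08); wait(.3); print(get_tool_pos(),get_wrist_force(),get_moment())
s=move_straight([.596,-.1685,.095],speed=.03,f_stop=6); print(s,get_tool_pos(),get_wrist_force(),get_moment(),get_t())
if not s:
    s=move_straight([.596,-.1685,.0825],speed=.03,f_stop=10); print(s,get_tool_pos(),get_wrist_force(),get_moment(),get_t())
E
```

```text
[ 0.59621749 -0.16857099  0.11244811] [-1.22280933  0.26043492 -5.69619964] [ 0.03822037 -0.02526442  0.02224354]
False [ 0.5960307  -0.16851196  0.09499854] [ 0.61475808 -0.40477498 -5.86187978] [ 0.00214113 -0.01195744 -0.02405371] 26.2083
True [ 0.59573065 -0.16844251  0.08195322] [-1.61839823  0.68666126  6.31094055] [-0.01422518  0.01654761 -0.04328727] 26.675
```

The block dropped in without touching the rim and met the floor at the expected height. I'll release it and check.

```bash
python3 - <<'E'
from h import *
gripper_to(.074); print(get_gripper_width(),get_wrist_force())
t=get_tool_pos(); s=move_straight([t[0],t[1],.2],speed=.15,f_stop=8); print(s,get_tool_pos())
gripper_to(0.0)
# park in front of the toggle, out of view
p=hx(-.165,.03); move_pose([p[0],p[1],.2],down(HY+np.pi/2)); print(get_t(),p)
t=[]
for n in("top","scene"):
    im=snapshot(n)
    for q in("block","switch_tip","pin","heater"):
        print(n,q,[(np.round(d["centre"],3).tolist(),round(d["conf"],2)) for d in place_of(n,q)[:2]])
    h=(402,265) if n=="top" else (270,275)
    u,v=h; t.append(cv2.resize(im[v-65:v+65,u-50:u+50,::-1],(400,520),interpolation=cv2.INTER_CUBIC))
cv2.imwrite("pics/s1.png",np.hstack(t))
E
```

```text
0.07381709858123742 [ 0.9159114  -0.18840545  0.40837394]
False [ 0.59408304 -0.16795909  0.19904269]
29.4667 [ 0.39180668 -0.17301215]
top block [([0.598, -0.17, 0.048], 0.9), ([0.452, 0.172, 0.004], 0.27)]
top switch_tip [([0.458, -0.159, 0.123], 0.67), ([0.533, 0.375, -0.002], 0.42)]
top pin [([0.534, 0.372, 0.004], 0.51)]
top heater [([0.559, -0.179, 0.0], 0.83)]
scene block [([0.598, -0.165, 0.051], 0.6)]
scene switch_tip [([0.459, -0.164, 0.124], 0.42)]
scene pin [([0.453, 0.173, 0.001], 0.73), ([0.536, 0.378, 0.002], 0.51)]
scene heater [([0.556, -0.172, 0.002], 0.64)]
```

View pics/s1.png

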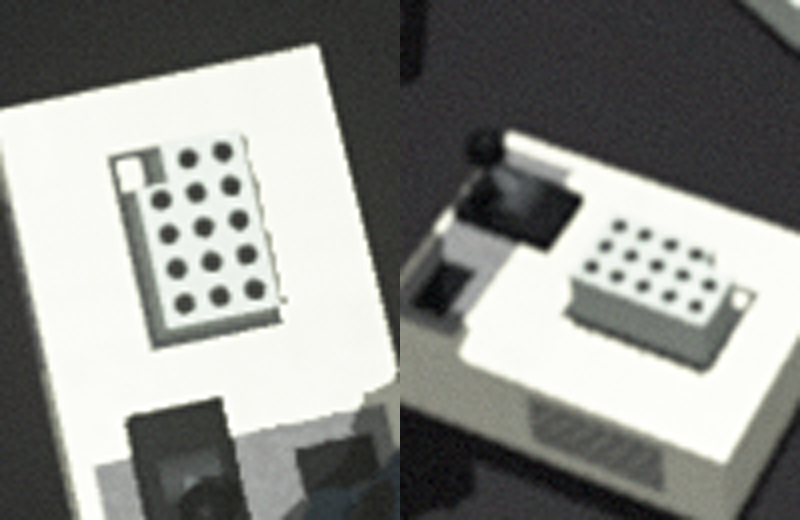

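The block sits square in the pocket, notch on the key (130,175 left; 740,297 right), with an even depth to the rim. The toggle still leans to the front. Now I'll flip it.

```bash
python3 - <<'E'
from h import *
o=down(HY+np.pi/2)
a=hx(-.160,.031); move_straight([*a,.110],o,speed=.12)
b=hx(-.076,.031); s=move_straight([*b,.110],speed=.06,f_stop=9); t=get_tool_pos(); print(s,t,get_wrist_force())
c=np.cos(HY),np.sin(HY); print("reached heater x",(t[:2]-hx(0,0))@c)
move_straight([*hx(-.15,.031),.112],speed=.1); move_straight([*hx(-.17,.031),.22],speed=.15); move_pose([.30,-.02,.3],o)
print(get_t()); T=[]
for n in("top","scene"):
    im=snapshot(n)
    for q in("block","switch_tip","pin","beaker","spare","flask","bottle_tall","bottle_small","marker"):
        print(n,q,[(np.round(d["centre"],3).tolist(),round(d["conf"],2)) for d in place_of(n,q)[:2]])
    u,v=(402,275) if n=="top" else (270,275); T.append(cv2.resize(im[v-65:v+65,u-50:u+50,::-1],(400,520),interpolation=cv2.INTER_CUBIC))
cv2.imwrite("pics/f1.png",np.hstack(T))
E
```

```text
True [ 0.47241427 -0.15791716  0.10904394] [-1.22113849  0.02900595  1.9480056 ]
reached heater x -0.08300323126701384
34.55
top block [([0.594, -0.163, 0.054], 0.67), ([0.596, -0.173, 0.052], 0.65)]
top switch_tip [([0.495, -0.153, 0.122], 0.43)]
top pin [([0.538, 0.368, 0.002], 0.68)]
top beaker [([0.594, -0.171, 0.052], 0.63), ([0.533, 0.375, -0.002], 0.57)]
top spare [([0.452, 0.17, 0.008], 0.65)]
top flask [([0.784, 0.02, -0.003], 0.67), ([0.538, 0.372, 0.082], 0.15)]
top bottle_tall [([0.683, 0.398, -0.003], 0.69)]
top bottle_small [([0.521, -0.392, 0.002], 0.71)]
top marker [([0.753, 0.171, -0.001], 0.76), ([0.593, -0.165, 0.054], 0.39)]
scene block [([0.593, -0.166, 0.053], 0.9), ([0.589, -0.171, 0.052], 0.3)]
scene switch_tip [([0.497, -0.153, 0.121], 0.45)]
scene pin [([0.595, -0.171, 0.054], 0.6), ([0.538, 0.375, 0.002], 0.45)]
scene beaker [([0.542, 0.371, 0.002], 0.94), ([0.591, -0.171, 0.052], 0.23)]
scene spare [([0.453, 0.173, 0.004], 0.93)]
scene flask [([0.788, 0.014, -0.002], 0.83)]
scene bottle_tall [([0.683, 0.4, -0.0], 0.73), ([0.752, 0.176, 0.002], 0.62)]
scene bottle_small [([0.515, -0.396, -0.0], 0.81)]
scene marker [([0.75, 0.172, 0.0], 0.76)]
```

View pics/f1.png

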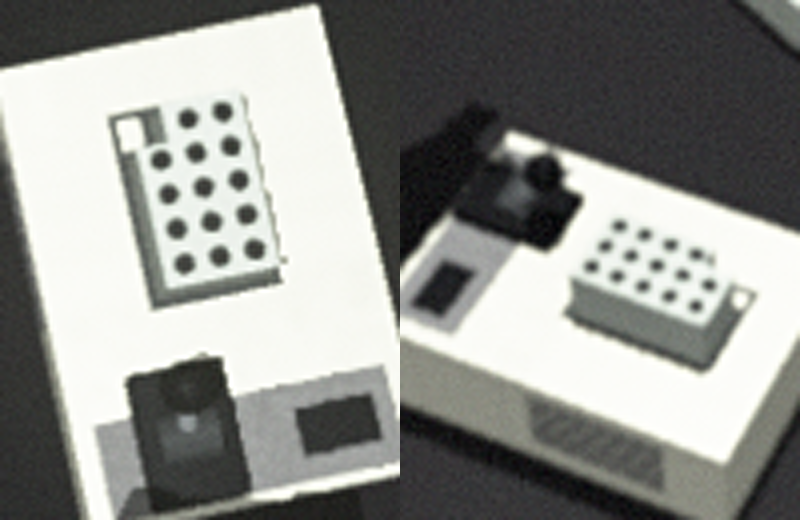

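The ball now leans to the back (190,385 left; 545,170 right), and the block is unchanged. I'll compare the ball's pixels with the projections for several angles before handing in.

```bash
python3 - <<'E'
from h import *
for n,o in(("scene",(.561,-.1755)),("top",(.559,-.1745))):
    for th in(0,.7,.8,.9,1.):
        p=hx(-.08+.045*np.sin(th-.5),.03,o); print(n,th,np.round(project(n,[*p,.082+.045*np.cos(th-.5)]),1))
print("seen scene off (241.3,247.5) now (256.3,252.5); top now",352+190/4,210+385/4)
E
```

```text
scene 0 [[239.9 246.8]]
scene 0.7 [[250.5 249.5]]
scene 0.8 [[252.1 250.3]]
scene 0.9 [[253.6 251.3]]
scene 1.0 [[255.2 252.4]]
top 0 [[403.4 328.4]]
top 0.7 [[400.1 312.5]]
top 0.8 [[399.6 310.3]]
top 0.9 [[399.  308.1]]
top 1.0 [[398.4 306.1]]
seen scene off (241.3,247.5) now (256.3,252.5); top now 399.5 306.25
```

The ball matches 1.0 rad in both cameras, so I'm handing in.

```bash
python3 -c "
from station import *
finish_job(); print(get_t())"
```

```text
the job is handed in; nothing more can be done
the job is handed in; nothing more can be done
```

I carried out every step and handed the job in at about 35 s of the 72 s allowed; `finish_job()` gives no verdict, so success rests on my own checks.

**What I did**
- **Pin:** I twisted it to +0.6, −0.6 and +0.6 rad with lifts in between, at about 1 N. It went foot first into the beaker and was released there.
- **Block:** I seated it without touching the rim. It met the floor at the expected height (TCP 0.082 m), and I let go of it.
- **Toggle:** I pushed it over to its stop with closed fingers, then moved the arm clear.

**What the last checks showed**
- **Toggle:** the ball's pixels match 1.0 rad in both cameras. The network's ball position alone suggested about 0.9 rad, still above 0.8.
- **Block:** its underside is 52–54 mm above the bench, against a floor at 53 mm, and it looks square with its notch on the key. I had only pictures and network estimates, good to about 4 mm, so the 3 mm height and 5 mm centring limits are not tightly confirmed.
- **Pin and beaker:** an earlier picture showed the pin leaning in the upright beaker with its head at the rim. The final network estimates agree.
- **Bystanders:** none moved, within the networks' accuracy.

**What disagreed**
- The two cameras' silhouette fits differed by about 3 mm in x, for the heater and the block alike. I worked with differences between the two so this cancelled.
- The direct fit of the pocket opening was poor in the top picture.
- The networks gave a few false hits, such as "pin" or "beaker" at the heater.

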